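# Jack up the press platen and hold it

## Task

I need to clear the bed of the small bench press: stand the lever jack on the table with its ball saddle centred beneath the press's round lift lug (the one with the ring on top, not the square slotted one), then press the jack's hand pad down until that lug has risen at least 1 cm. Let only the jack carry the platen, leave the things around undisturbed, and finish still holding the handle down with the platen up.

Things in the scene. Friction and masses are not known exactly. Their poses are not given: they have to be found in the camera images.
- press: Fixed steel bench press, bed 150 x 200 mm, 83 mm tall. Origin: centre of underside; z up, x from front to back, y to the left seen from its front. Platen (top plate) hinged at the back, closed at the start. From its front edge (x = -75 mm) stick out two lugs: round one with a ring on top at x = -112, y = +50 mm; square slotted one at y = -50 mm, not for lifting. 63 mm free height below the lugs.
- lift_pad (a point): Centre of the flat underside of the round lift lug (38 mm across, 12 mm thick), 63 mm above the table while the platen is closed. Rises as the platen is jacked up; the hinge is 198 mm behind it, so it stays nearly over the same place.
- jack: Loose steel lever jack, 0.9 kg. Origin: underside, below the lever's pivot (52 mm up); z up, x from handle to saddle. Base 60 mm wide, 10 mm thick, x -86 to +68 mm. Over the origin stand two cheeks, 36 mm wide over both in y, 36 mm long in x, up to z = 78 mm: grip across these from above. Handle up, the saddle is only 8 mm lower than the lug: bring it under with the base on or just over the table.
- saddle (a point): Centre of the jack's ball saddle (26 mm diameter; its top is 13 mm above this point) on the short end of the lever, 49 mm from the jack's origin along jack +x. Ball top 55 mm above the table with the handle up, 80 mm with the handle fully down.
- press_pad (a point): Centre of the top face of the black rubber hand pad (50 x 44 x 12 mm) on the long end of the lever, 120 mm from the jack's origin along jack -x. Handle up: about 95 mm above the table, sloping 17 degrees; fully down: about 33 mm. It goes down about 2.5 times as far as the saddle rises and stays within 8 mm of the same place horizontally.
- pump_handle (a joint): Angle of the jack's lever, rad: 0 = handle up (as it rests), 0.5 = fully down (stop). A spring and the platen's weight push it back up, so it must be held; pressing takes 1 to 3 N unloaded, 6 to 10 N lifting. The ball meets the lug at about 0.17; the lug is 10 mm up at about 0.36.
- pin_box: Small open dark box 68 x 60 x 24 mm. Bystander, to be left where it is. Origin at its underside.
- black_pot: Black pot, 76 mm across, 62 mm tall. Bystander, to be left where it is. Origin at its underside.
- brush_head: Brush head in a metal ferrule, 74 mm across, 74 mm tall. Bystander, to be left where it is. Origin at its underside.
- whetstone: Whetstone in its shoe 109 x 67 x 18 mm. Bystander, to be left where it is. Origin at its underside.
- ferrule: Metal ferrule ring 68 mm across, 40 mm tall. Bystander, to be left where it is. Origin at its underside.
- curved_handle: Curved wooden handle 161 x 36 x 22 mm. Bystander, to be left where it is. Origin at its underside.

How it is judged:
On the way, in this order (a step that is already met when the one before it is completed fails the run):
1. the jack stands on the table with its saddle centred under the round lift lug (within 10 mm), platen still closed (horizontal distance between saddle and lift_pad below 0.01 m and angle between jack's own z axis and vertical below 0.1 rad and height (world z) of jack below 0.006 m and height (world z) of lift_pad below 0.065 m and value of joint pump_handle below 0.08 rad and linear speed of jack below 0.02 m/s), for 0.2 s.
2. the handle has been pressed and the jack's lever carries the lug at least 10 mm up (height (world z) of lift_pad above 0.073 m and contact force between pump_handle and platen above 3 N), for 0.2 s.
At the end, for the whole second after the job is handed in: Robot presses the handle (over 1 N) and does not touch the platen; jack level on the table, saddle within 12 mm of the lift lug's centre from above, pushing on it with over 3 N; lug underside steady, over 73 mm above the table (10 mm up) (all of step 2 and horizontal distance between saddle and lift_pad below 0.012 m and angle between jack's own z axis and vertical below 0.1 rad and height (world z) of jack below 0.006 m and contact force between any of the fingers, the arm and pump_handle above 1 N and contact force between each of the fingers, the arm and platen below 0.5 N and velocity of joint pump_handle between -0.1 and 0.1 rad/s); the arm keeps its last pose, push and grip.
It fails at once if a bystanding object was pushed more than 20 mm (distance of any of pin_box, black_pot, brush_head, whetstone, ferrule, curved_handle from where it was at the start of the episode above 0.02 m).
It also fails if it takes over 54 s, if anything falls off the work surface, if the arm or the gripper's body presses on something with over 40 N, if the wrist force passes 120 N, or if a joint passes its speed limit or range.

## Robot

A 7-joint arm with a two-finger parallel gripper is mounted at the origin on the work surface; the furniture and walls round the work are solid. World frame = base frame: x ahead of the robot, y to its left, z up, the work surface at z = 0. Lengths are in m, angles in rad, forces in N, time in s.
With the tool pointing down it reaches from about 0.35 to 0.775 m from the base axis. Payload 3.1 kg.
Tool frame: the origin (TCP) lies at the very end of the fingers, on their centre line; the grasp point (between the pads) lies 19 mm behind it; z points along the fingers, y is the line along which they close (so a half turn about z gives the same grasp; the last joint's range is limited). The gripper opens to 85 mm and grips with 20 to 120 N. Pads are 22 mm wide; open, the fingers measure 114 mm over their backs; the gripper's body (76 mm by 85 mm) begins 54 mm behind the grasp point. The pads swing forward as they close: fully open they stand 13 mm farther back than shut.
Start: joints at [-1.347, 0.311, 0.014, 1.512, -0.004, 1.319, -0.027], TCP at [0.144, 0.531, 0.231] pointing down, gripper open.
Joint ranges: [-2.7, 2.7], [-0.3, 1.91], [-1.27, 1.3], [0.12, 2.57], [-1.44, 4.58], [0.2, 2.03], [-3.05, 3.05]. Speed limits (rad/s): [2.79, 2.79, 3.14, 3.14, 3.14, 3.14, 3.14].

## Interface

Orientations are given as a 3x3 rotation matrix whose columns are the frame's x, y, z axes.
In Python, from workcell import arm, capture gives the robot as it stands.
- The arm moves only by the shell command python3 -m crank 'ROWS'. ROWS is JSON, a list of rows, each a list of 5 numbers: the shift along the tool's x, y, z in cm, then the turn about the tool's z in degrees, then the opening, from 0 (shut) to 1 (fully open). In form: [[dx, dy, dz, roll, jaw], ...]. A call has 1 to 8 rows; each row is the pose to reach, as a shift and turn from the pose commanded when the call began, along the tool's axes at that moment; what a row does not reach only later rows make up. A row lasts 1/8 s, in which the tool goes at most 62.5 mm and 10.7 degrees, less where a joint would pass 70% of its speed; a pose out of reach is approached as far as the arm can. A call with a gripper value outside its range is refused whole. The fingers move at their own pace and stop on an object; the grip force is fixed at half the most. Time passes only in rows, so rows that repeat a pose let the fingers close. It gives the time, the measured TCP pose, the force, the opening and the grip force at its end, in the units of the state.
- arm.get_state(): the state, without advancing time (a new reading comes with each control period).
- capture(name): name is "scene" or "side" or "wrist"; returns a dict with "pixels" (384x512x3 uint8, red, green, blue), "camera_matrix" (3x3 intrinsics, pixels), "rvec" (rotation vector, rad) and "tvec" (3), from world to camera coordinates, as OpenCV has them; the wrist camera has in their place "hand_eye" (4x4, takes a point from camera to tool coordinates, whose origin is the TCP and whose axes are the flange's). Camera axes: x right, y down, z forward; pixel columns grow to the right and rows downward; lengths in m; the calibration is good to about 2 mm. A picture is of the moment at which its call begins: read the wrist's pose just before it. There is no depth.
- arm.job_done(): hands the job in; it is judged then, once.
The state is a dict: "clock": time; "qpos": joint angles; "joint_velocities": joint speeds; "tau": joint torques, N m; "tool_pos": TCP position; "ee_rot": TCP orientation; "ft_force": force on the tool from outside, world axes, zero at the start; "ft_torque": the same for the moment, N m; "opening": finger opening in m; "finger_force": force on a finger pad.
Only numpy, scipy, OpenCV 4.12 (cv2) and the standard library are available. Lean on these libraries where they do the work, as an engineer would, in place of code of your own. Each camera call takes 0.05 s, during which the arm holds its last target. There are 200 camera calls.

## Working session

There is one attempt and no reset: what is moved stays moved. The work goes in short steps, Python scripts to look and compute and a shell command to move; the robot and the scene stay as the last step left them, time stands still between calls to the robot, and variables do not carry over. Pictures are saved under pics/ and viewed, at most 10 in all, crops included, and the job is handed in when it is done.

```bash
ls; mkdir -p pics; cat > h.py <<'E'
import numpy as np, cv2
from workcell import arm, capture
def snap(n,f):
    s=arm.get_state(); c=capture(n); cv2.imwrite('pics/'+f,c['pixels'][:,:,::-1])
    if 'hand_eye' in c:
        T=np.eye(4);T[:3,:3]=s['ee_rot'];T[:3,3]=s['tool_pos'];W=T@np.array(c['hand_eye'])
        R=W[:3,:3].T;t=-R@W[:3,3]
    else: R=cv2.Rodrigues(np.array(c['rvec'],float))[0];t=np.array(c['tvec'],float).ravel()
    np.savez('pics/'+f+'.npz',K=c['camera_matrix'],R=R,t=t)
def back(f,u,v,z):
    d=np.load('pics/'+f+'.npz');C=-d['R'].T@d['t'];r=d['R'].T@np.linalg.solve(d['K'],[u,v,1.])
    return C+r*(z-C[2])/r[2]
def proj(f,P):
    d=np.load('pics/'+f+'.npz');P=np.atleast_2d(P)
    return cv2.projectPoints(np.array(P,float),cv2.Rodrigues(d['R'])[0],d['t'],d['K'],None)[0].reshape(-1,2)
E
python3 - <<'E'
from h import *
for n in('scene','side'): snap(n,n+'0.png')
s=arm.get_state();print(s['clock'],s['tool_pos'],np.round(s['ee_rot'],3))
E
```

```text
pics
0.1 [0.14429859 0.53003802 0.23030409] [[-0.965  0.263 -0.   ]
 [ 0.263  0.965 -0.002]
 [-0.    -0.002 -1.   ]]
```

View pics/scene0.png

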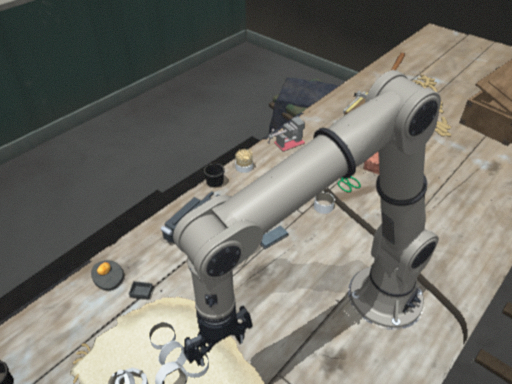

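View pics/side0.png

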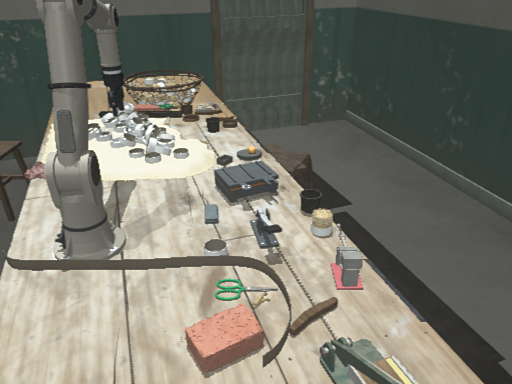

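The side view shows the press near (247,180), the jack near (266,228), pot (311,200), brush (322,222), whetstone (211,213), ferrule (215,247). I'll enlarge it.

```bash
python3 - <<'E'
from h import *
i=cv2.imread('pics/side0.png')[145:265,190:350]
cv2.imwrite('pics/c1.png',cv2.resize(i,None,fx=5,fy=5,interpolation=cv2.INTER_CUBIC))
for u,v,z in[(266,228,.04),(247,180,.08),(215,178,.08),(311,200,.03)]:print(back('side0.png',u,v,z))
E
```

```text
[ 0.51824886 -0.14767615  0.04      ]
[0.53806435 0.11211998 0.08      ]
[0.43401551 0.16559111 0.08      ]
[ 0.73175296 -0.01522012  0.03      ]
```

View pics/c1.png

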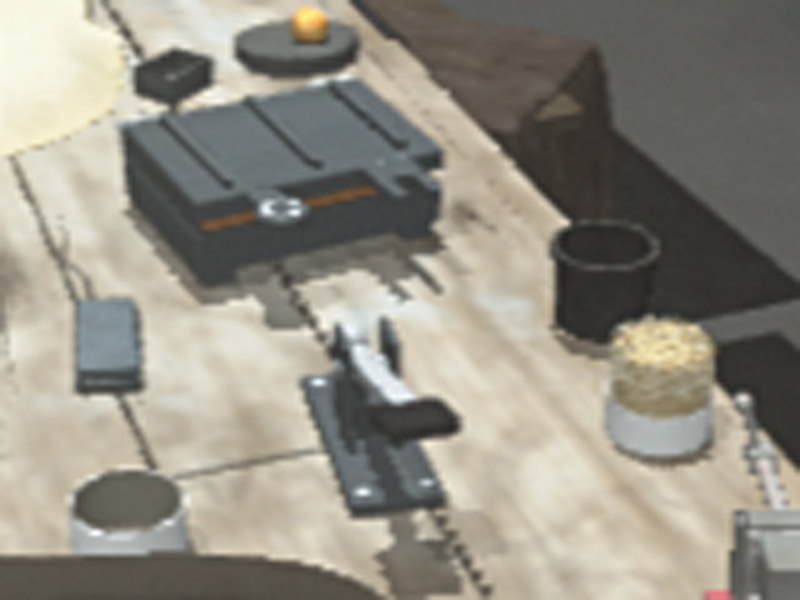

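```bash
python3 - <<'E'
from h import *
b=lambda n,u,v,z:print(n,np.round(back('side0.png',190+u/5-.4,145+v/5-.4,z),3))
b('base fl',305,378,.01);b('base bl',355,507,.01);b('base br',442,493,.01);b('pad',412,415,.09)
b('cheekL',340,322,.078);b('cheekR',386,318,.078)
b('ring',280,208,.078);b('sq',405,185,.075);b('plat backL',125,128,.083);b('plat backR',362,82,.083);b('plat frontR',440,155,.083)
b('pot',602,345,.0);b('brush',660,455,0);b('whet',108,335,.018)
E
```

```text
base fl [ 0.501 -0.043  0.01 ]
base bl [ 0.485 -0.192  0.01 ]
base br [ 0.54  -0.196  0.01 ]
pad [ 0.509 -0.224  0.09 ]
cheekL [ 0.51  -0.091  0.078]
cheekR [ 0.539 -0.096  0.078]
ring [0.52  0.071 0.078]
sq [0.617 0.082 0.075]
plat backL [0.447 0.224 0.083]
plat backR [0.64  0.246 0.083]
plat frontR [0.651 0.104 0.083]
pot [ 0.712 -0.053  0.   ]
brush [ 0.69  -0.188  0.   ]
whet [0.388 0.042 0.018]
```

```bash
python3 -m crank '[[-4,-3.6,-1,10,1],[-8.5,-7.6,-2,20,1],[-13,-11.6,-3,30,1],[-17.4,-15.6,-4,40,1],[-21.8,-19.6,-5,50,1],[-26.2,-23.6,-6,60,1],[-30.6,-27.6,-7,70,1],[-35,-31.4,-7,80,1]]'; python3 -c "
from h import *
s=arm.get_state();print(s['qpos'],np.round(s['ee_rot'],3),s['ft_force'])"
```

```text
clock: 1.1
tool_pos: [0.4007, 0.1341, 0.302]
ee_rot: [[0.097, 0.995, 0.002], [0.995, -0.097, 0.001], [0.002, 0.001, -1.0]]
ft_force: [-0.5, 0.1, -0.6]
opening: 0.0855
finger_force: 0.0
[-8.67223767e-01  4.37537621e-04  5.09173204e-01  1.70498466e+00
 -9.77192756e-04  1.43425840e+00 -4.54690475e-01] [[ 0.097  0.995  0.002]
 [ 0.995 -0.097  0.001]
 [ 0.002  0.001 -1.   ]] [-0.49886314  0.06318051 -0.55604801]
```

```bash
python3 -m crank '[[-4.6,3.5,0,0,1],[-9.2,7,0,0,1],[-13.8,10.6,0,0,1],[-18,14.2,0,0,1],[-18,14.2,0,0,1],[-18,14.2,0,0,1]]'; python3 -c "
from h import *
s=arm.get_state();print(s['qpos']);snap('wrist','w1.png');print(capture('wrist')['hand_eye'])
i=cv2.imread('pics/w1.png');cv2.imwrite('pics/w1b.png',cv2.resize(i,(768,576)))"
```

```text
clock: 1.85
tool_pos: [0.5243, -0.0557, 0.3006]
ee_rot: [[0.091, 0.996, -0.002], [0.996, -0.091, 0.001], [0.001, -0.002, -1.0]]
ft_force: [-0.3, 0.6, 0.3]
opening: 0.0852
finger_force: 0.0
[-0.49541535  0.28016587  0.74751011  1.4586328  -0.19029292  1.47857681
  0.15928232]
[[-3.13986417e-04 -9.53465970e-01 -3.01500491e-01  7.71353111e-02]
 [ 9.99999808e-01 -1.38253358e-04 -6.04199630e-04  1.62841881e-04]
 [ 5.34400331e-04 -3.01500623e-01  9.53465830e-01 -1.41968531e-01]
 [ 0.00000000e+00  0.00000000e+00  0.00000000e+00  1.00000000e+00]]
```

View pics/w1b.png

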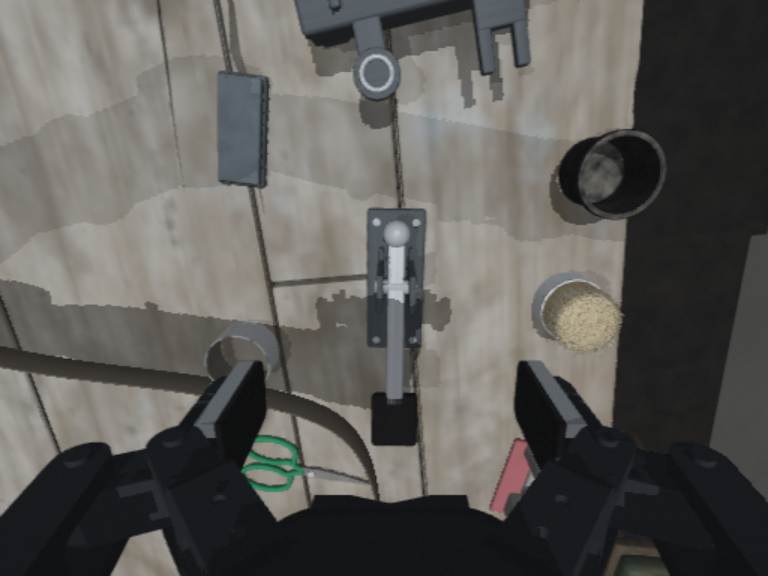

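The wrist view shows the round lug ring at (377,71), ball (397,232), cheeks about (397,285), and pad (394,418); nothing stands between the jack and the lug.

```bash
python3 - <<'E'
from h import *
b=lambda n,u,v,z:print(n,np.round(back('w1.png',(u+.5)/1.5-.5,(v+.5)/1.5-.5,z),4))
b('lug',377,72,.077);b('ball',397,233,.043);b('pad',394,419,.092);b('fl',368,209,.01);b('fr',426,209,.01);b('bl',368,347,.01);b('br',423,347,.01)
b('ck l',381,288,.052);b('ck r',414,288,.052)
b('ringside',217,186,0)
E
```

```text
lug [0.526  0.0775 0.077 ]
ball [ 0.5304 -0.0559  0.043 ]
pad [ 0.5122 -0.2246  0.092 ]
fl [ 0.5034 -0.0354  0.01  ]
fr [ 0.5613 -0.0407  0.01  ]
bl [ 0.4872 -0.1868  0.01  ]
br [ 0.5479 -0.1923  0.01  ]
ck l [ 0.5106 -0.1059  0.052 ]
ck r [ 0.542  -0.1087  0.052 ]
ringside [3.533e-01 2.000e-04 0.000e+00]
```

```bash
python3 -m crank '[[-3,0.5,5,0,1],[-4.9,0.5,10,0,1],[-4.9,0.5,15,0,1],[-4.9,0.5,20,0,1],[-4.9,0.5,24,0,1],[-4.9,0.5,25.8,0,1],[-4.9,0.5,25.8,0,1],[-4.9,0.5,25.8,0,1]]'
```

```text
clock: 2.95
tool_pos: [0.5269, -0.1056, 0.0451]
ee_rot: [[0.09, 0.996, 0.004], [0.996, -0.09, -0.0], [0.0, 0.004, -1.0]]
ft_force: [0.9, -0.0, 0.0]
opening: 0.0859
finger_force: 0.0
```

```bash
python3 -m crank '[[0,0,0,0,0.6],[0,0,0,0,0.3],[0,0,0,0,0.1],[0,0,0,0,0.1],[0,0,0,0,0.1],[0,0,0,0,0.1]]'; python3 -c "
from h import *
snap('wrist','w2.png')
i=cv2.imread('pics/w2.png');cv2.imwrite('pics/w2b.png',cv2.resize(i,(768,576)))"
```

```text
clock: 3.7
tool_pos: [0.5251, -0.1056, 0.044]
ee_rot: [[0.091, 0.996, 0.0], [0.996, -0.091, 0.001], [0.001, -0.0, -1.0]]
ft_force: [-2.6, 1.5, 6.0]
opening: 0.035
finger_force: 61.3
```

View pics/w2b.png

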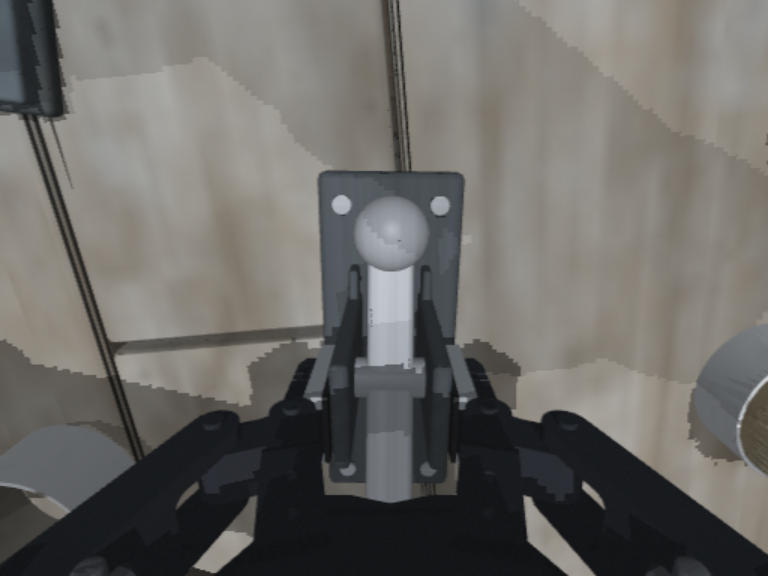

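The jack is gripped squarely; ball at (391,233). I'll lift it slightly and measure the ball's offset, then approach partway.

```bash
python3 - <<'E'
from h import *
print(back('w2.png',(391.5)/1.5-.5,(234)/1.5-.5,.045))
E
python3 -m crank '[[0,0,-0.4,0,0.1],[1.5,-0.1,-0.5,0,0.1],[3.5,-0.2,-0.5,0,0.1],[5.5,-0.4,-0.5,0,0.1],[7,-0.5,-0.5,0,0.1],[7,-0.5,-0.5,0,0.1],[7,-0.5,-0.5,0,0.1]]'; python3 -c "
from h import *
snap('wrist','w3.png')
i=cv2.imread('pics/w3.png');cv2.imwrite('pics/w3b.png',cv2.resize(i,(768,576)))"
```

```text
[ 0.53009613 -0.05607089  0.045     ]
clock: 4.62
tool_pos: [0.5265, -0.0365, 0.0482]
ee_rot: [[0.092, 0.996, -0.0], [0.996, -0.092, -0.001], [-0.001, 0.0, -1.0]]
ft_force: [-0.3, -0.6, -8.6]
opening: 0.0352
finger_force: 60.8
```

View pics/w3b.png

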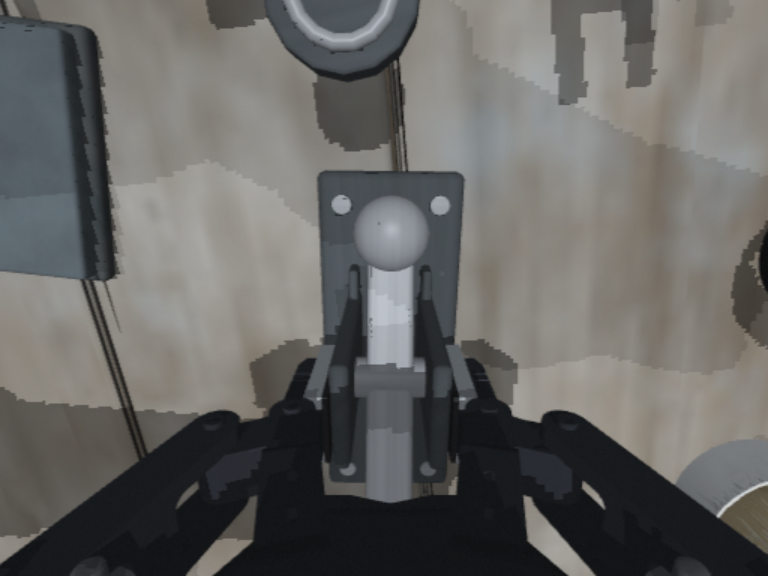

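Only the lug's front half shows now: left/right edges about u=267/418 at top, front edge at v≈75; saddle ball at (391,233).

```bash
python3 - <<'E'
from h import *
b=lambda n,u,v,z:print(n,np.round(back('w3.png',(u+.5)/1.5-.5,(v+.5)/1.5-.5,z),4))
b('ball',391,233,.048);b('lugL',266,8,.070);b('lugR',419,8,.070);b('front',346,79,.064);b('whet R',105,150,.018);b('whetR2',112,270,.018)
P=np.array([[.526+.019*np.cos(a),.0775+.019*np.sin(a),.075] for a in np.linspace(0,6.28,9)])
print(np.round(proj('w3.png',P)*1.5))
E
```

```text
ball [0.5314 0.013  0.048 ]
lugL [0.5065 0.0753 0.07  ]
lugR [0.5437 0.0719 0.07  ]
front [0.5235 0.0587 0.064 ]
whet R [0.4248 0.0493 0.018 ]
whetR2 [0.4138 0.0023 0.018 ]
[[ 424.  -28.]
 [ 395.  -96.]
 [ 331. -121.]
 [ 274.  -83.]
 [ 260.  -10.]
 [ 293.   52.]
 [ 351.   72.]
 [ 405.   41.]
 [ 424.  -27.]]
```

```bash
python3 -m crank '[[1.2,-0.6,0,0,0.1],[2.4,-1.2,0,0,0.1],[3.6,-1.2,0,0,0.1],[4.8,-1.2,0,0,0.1],[5.8,-1.2,0,0,0.1],[6.4,-1.2,0,0,0.1],[6.4,-1.2,0,0,0.1],[6.4,-1.2,0.2,0,0.1]]'; python3 -m crank '[[0,0,0.1,0,0.1],[0,0,0.25,0,0.1],[0,0,0.25,0,0.1],[0,0,0.25,0,0.1]]';python3 -c "
from h import *
snap('wrist','w4.png')
snap('side','s4.png')
i=cv2.imread('pics/w4.png');j=cv2.imread('pics/s4.png')[145:265,190:350];cv2.imwrite('pics/w4b.png',np.hstack([cv2.resize(i,(400,300)),cv2.resize(j,(400,300),interpolation=cv2.INTER_CUBIC)]))"
```

```text
clock: 5.68
tool_pos: [0.5207, 0.0285, 0.0464]
ee_rot: [[0.092, 0.996, 0.001], [0.996, -0.092, -0.001], [-0.001, 0.001, -1.0]]
ft_force: [0.3, 0.5, -8.5]
opening: 0.0355
finger_force: 61.0
clock: 6.18
tool_pos: [0.5205, 0.0289, 0.0441]
ee_rot: [[0.092, 0.996, 0.0], [0.996, -0.092, -0.0], [-0.0, 0.0, -1.0]]
ft_force: [-2.0, -0.8, -5.4]
opening: 0.0355
finger_force: 61.3
```

View pics/w4b.png

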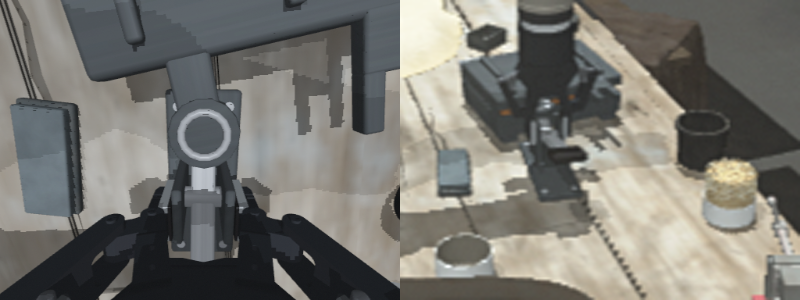

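The ball is hidden beneath the round lug; ring centre at (208,134) in the left tile. Checking alignment numerically.

```bash
python3 - <<'E'
from h import *
for z in(.075,.08):print(back('w4.png',208.5*1.28-.5,134.5*1.28-.5,z))
s=arm.get_state();print('saddle',np.array(s['tool_pos'])+s['ee_rot']@np.array([0.0498,0.0,0])+0,s['clock'])
# offset from w3
R=s['ee_rot'];print('off', R.T@np.array([.5314-.5265,.013+.0365,0]))
E
```

```text
[0.52772107 0.07750133 0.075     ]
[0.52772174 0.07877158 0.08      ]
saddle [0.52507761 0.07844491 0.04404739] 6.275
off [ 4.97407601e-02  3.41347266e-04 -1.62294450e-05]
```

```bash
python3 -m crank '[[0,0.2,0,0,0.1],[0,0.2,0.1,0,0.1],[0,0.2,0.15,0,0.1],[0,0.2,0.15,0,0.1],[0,0.2,0.15,0,0.6],[0,0.2,0.15,0,0.65],[0,0.2,0.15,0,0.65],[0,0.2,0.15,0,0.65]]'; python3 -m crank '[[0,0,-2,0,0.65],[0,0,-6,0,0.65],[0,0,-10,0,0.65],[0,0,-12,0,0.65],[-4,0,-12,0,0.2],[-8,0,-12,0,0],[-11.9,0,-12,0,0],[-11.9,0,-12,0,0]]';python3 -c "
from h import *
snap('wrist','w5.png')
i=cv2.imread('pics/w5.png');cv2.imwrite('pics/w5b.png',cv2.resize(i,(768,576)))"
```

```text
clock: 7.28
tool_pos: [0.5229, 0.0293, 0.0424]
ee_rot: [[0.091, 0.996, 0.001], [0.996, -0.091, -0.0], [0.0, 0.001, -1.0]]
ft_force: [-0.0, 0.5, 0.4]
opening: 0.0554
finger_force: 0.0
clock: 8.28
tool_pos: [0.5109, -0.0942, 0.1628]
ee_rot: [[0.099, 0.995, 0.001], [0.995, -0.099, -0.003], [-0.002, 0.001, -1.0]]
ft_force: [0.6, 0.5, 0.3]
opening: -0.0
finger_force: 0.0
```

View pics/w5b.png

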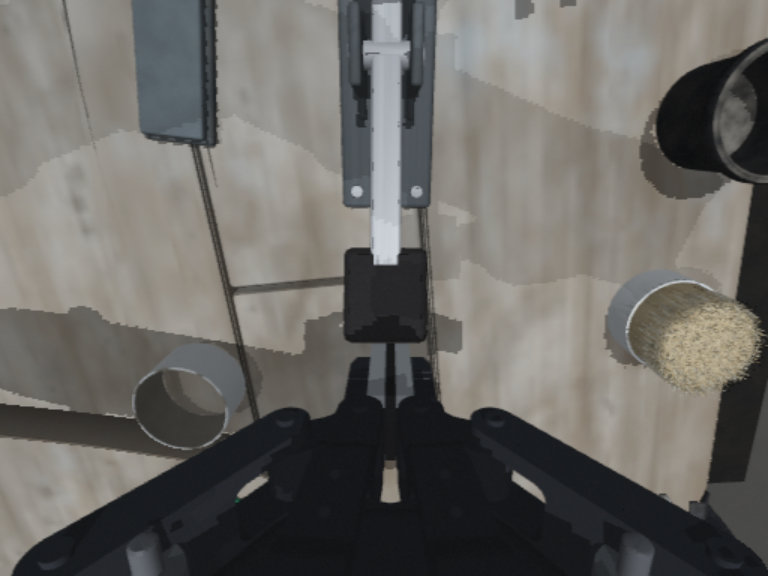

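Pad spans (345–428, 249–343), centre (386,296); the fingers are shut behind it.

```bash
python3 - <<'E'
from h import *
for z in(.09,.095,.1):
  p=back('w5.png',386.5/1.5-.5,296.5/1.5-.5,z);s=arm.get_state();print(p,s['ee_rot'].T@(p-s['tool_pos'])*100)
print(s['qpos'])
E
```

```text
[ 0.50904091 -0.0921742   0.09      ] [-0.12666417 -0.22433418  7.24483676]
[ 0.50926244 -0.0904245   0.095     ] [ 0.04951296 -0.21872907  6.74480138]
[ 0.50948397 -0.0886748   0.1       ] [ 0.22569009 -0.21312396  6.244766  ]
[-0.44750737  0.36223687  0.7678815   1.72494053 -0.27122249  1.16375622
  0.30112484]
```

```bash
python3 -m crank '[[0,-0.2,3,0,0],[0,-0.2,5.5,0,0],[0,-0.2,6.5,0,0],[0,-0.2,7.2,0,0],[0,-0.2,7.9,0,0],[0,-0.2,8.6,0,0]]';python3 -m crank '[[0,0,0.6,0,0],[0,0,1.2,0,0],[0,0,1.8,0,0],[0,0,2.4,0,0],[0,0,2.4,0,0]]'
```

```text
clock: 9.07
tool_pos: [0.5107, -0.0897, 0.0768]
ee_rot: [[0.091, 0.996, 0.002], [0.996, -0.091, -0.001], [-0.001, 0.003, -1.0]]
ft_force: [0.4, -1.3, 1.5]
opening: 0.0002
finger_force: 1.0
clock: 9.7
tool_pos: [0.5105, -0.0919, 0.0533]
ee_rot: [[0.093, 0.996, 0.002], [0.996, -0.093, -0.003], [-0.003, 0.003, -1.0]]
ft_force: [-2.3, -3.5, 6.7]
opening: 0.0004
finger_force: 3.4
```

```bash
python3 -m crank '[[0,0,0.4,0,0],[0,0,0.8,0,0],[0,0,1.2,0,0],[0,0,1.4,0,0],[0,0,1.4,0,0],[0,0,1.4,0,0],[0,0,1.4,0,0],[0,0,1.4,0,0]]';python3 -c "
from h import *
snap('wrist','w6.png');snap('side','s6.png')
i=cv2.imread('pics/w6.png');j=cv2.imread('pics/s6.png')[145:265,190:350];cv2.imwrite('pics/w6b.png',np.hstack([cv2.resize(i,(400,300)),cv2.resize(j,(400,300),interpolation=cv2.INTER_CUBIC)]))"
```

```text
clock: 10.7
tool_pos: [0.5106, -0.0913, 0.0397]
ee_rot: [[0.092, 0.996, 0.003], [0.996, -0.092, -0.002], [-0.002, 0.003, -1.0]]
ft_force: [-1.8, -1.9, 8.1]
opening: -0.0001
finger_force: 4.0
```

View pics/w6b.png

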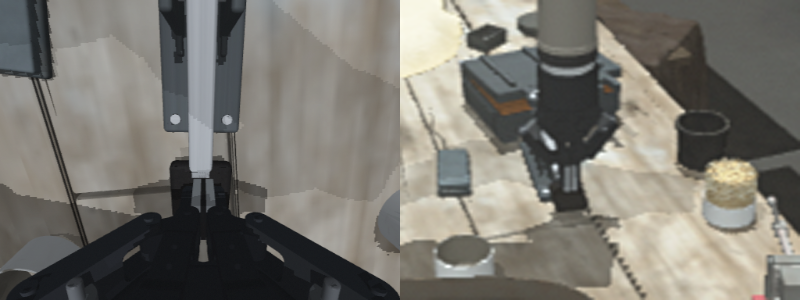

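The platen is raised (orange gap opened at the front), fingers on the pad. Check that the jack hasn't slid, using its rear base edge at (163..240,131).

```bash
python3 - <<'E'
from h import *
p=back('w6.png',202*1.28-.5,131.5*1.28-.5,.01);print(p,'saddle',p[:2]+.135*np.array([.105,.994]))
p=back('w5.png',386.5/1.5-.5,206.5/1.5-.5,.01);print(p,'before',p[:2]+.135*np.array([.105,.994]))
s=arm.get_state();print(s['clock'],s['tool_pos'],s['ft_force'],s['joint_velocities'].__abs__().max() if hasattr(s['joint_velocities'],'shape') else s['joint_velocities'])
E
```

```text
[ 0.51301664 -0.05520089  0.01      ] saddle [0.52719164 0.07898911]
[ 0.51213243 -0.05551493  0.01      ] before [0.52630743 0.07867507]
10.8 [ 0.51061512 -0.09130736  0.03966331] [-2.13494284 -3.38034325  8.68631146] 0.0016607731185640494
```

Saddle is at (0.527, 0.079), within about 2 mm of the lug, and everything is steady.

```bash
python3 -c "
from workcell import arm
print(arm.job_done())"
```

```text
the job is handed in; nothing more can be done
None
```

I stood the jack with its saddle within about 2–3 mm of the round lug's centre and pressed the handle to about 0.44 rad by the pad's height, past the 0.36 rad where the lug is 10 mm up. The platen is visibly raised, the gripper is still holding the pad at 8–9 N, and the job is handed in, though no verdict came back.

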